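# Count to the third gap of the jar rack and push the pot in

## Robot

A 6-joint arm with a two-finger parallel gripper is mounted at the origin on the work surface. World frame = base frame: x ahead of the robot, y to its left, z up, the work surface at z = 0. Lengths are in m, angles in rad, forces in N, time in s.
With the tool pointing down it reaches from about 0.375 to 0.9 m from the base axis. Payload 3.1 kg.
Tool frame: the origin (TCP) lies on the front face of the gripper's body, between the roots of the fingers; the fingertips stand 73 mm ahead of it and the grasp point (between the pads) lies 54 mm ahead of it; z points along the fingers, y is the direction in which the jaws open and shut (so a half turn about z gives the same grasp; the last joint's range is limited). The gripper opens to 85 mm and grips with 20 to 120 N. Pads are 22 mm wide; open, the fingers measure 114 mm over their backs; the gripper's body (76 mm by 85 mm) begins 54 mm behind the grasp point. The pads swing forward as they close: fully open they stand 13 mm farther back than shut.
Start: joints at [-1.308, 0.527, 1.433, -0, 1.181, -0.178], TCP at [0.267, -0.565, 0.304] pointing down, gripper open.
Joint ranges: [-3.08, 3.08], [-0.75, 2.2], [0.22, 2.44], [-1.43, 4.57], [0, 2.65], [-2.85, 2.85]. Speed limits (rad/s): [2.79, 2.79, 3.14, 3.14, 3.14, 3.14].

## Interface

Orientations are given as a rotation vector (axis times angle).
In Python, from rig import r, vision gives the robot as it stands.
- The arm moves only by the tool drive_tool, never from a script. Its argument "series" is a list of rows, each a list of 6 numbers: the shift along the tool's x, y, z in cm, then the turn, a rotation vector about the tool's x, y, z in degrees. A call has 1 to 8 rows; each row shifts and turns the commanded pose from where the row before left it, along the tool's axes as they then stand; what a row does not reach is not made up. A row lasts 1/10 s, in which the tool goes at most 50 mm and 8.59 degrees, less where a joint would pass 70% of its speed; a pose out of reach is approached as far as the arm can. A call with a gripper value outside its range is refused whole. "gripper" is the opening in per cent of the stroke, from 0 (shut) to 100 (fully open), set as the call begins (left out, the last holds). The fingers move at their own pace and stop on an object; "force" is the grip in N (left out, the last holds). Time passes only in rows, so rows that do not move let the fingers close. It gives the time, the measured TCP pose, the force and the opening at its end, in the units of the state.
- r.state(): the state, without advancing time (a new reading comes with each control period).
- vision.capture(name): name is "scene" or "top"; returns a dict with "pixels" (400x640x3 uint8, red, green, blue), "camera_matrix" (3x3 intrinsics, pixels), "world_to_cam" (4x4, takes a point from world to camera coordinates). Camera axes: x right, y down, z forward; pixel columns grow to the right and rows downward; lengths in m; the calibration is good to about 2 mm. A picture is of the moment at which its call begins. There is no depth.
- r.close_job(): hands the job in, once; it reports no verdict.
The state is a dict: "clock": time; "joints": joint angles; "dq": joint speeds; "effort": joint torques, N m; "tcp_pos": TCP position; "ee_rot": TCP orientation; "wrist_force": force on the tool from outside, world axes, zero at the start; "torque": the same for the moment, N m; "grip_width": opening from 0.0 (shut) to 1.0 (fully open).
Only numpy, scipy, OpenCV 4.12 (cv2) and the standard library are available. Lean on these libraries where they do the work, as an engineer would, in place of code of your own. Each camera call takes 0.05 s, during which the arm holds its last target.

## Task

On the counter stands a four-gap aluminium divider rack for jars, with a tall post at one end and a short post at the other. Starting at the tall post, count along the rack's back rail with a fingertip, touching the rail at the first, the second and then the third gap (a gap with a jar in it counts too), and do not touch the rail at the fourth. Then push the plastic pot with the screw-top lid along the counter into that third gap until it is fully home against the rail, upright and never lifted, leave the jar, the measuring jug and the blender base as they are, and take the hand away.

Things in the scene. Friction and masses are not known exactly. Their poses are not given: they have to be found in the camera images.
- rack: fixed aluminium rack, 318 mm long, open to the robot and on top. Five fins 6 mm thick, 40 high, at y -156, -78, 0, 78, 156 mm, run from the back rail (along y at x 0, top at z 65) to x -73; between them four gaps 72 mm wide, floored by the bare counter. Origin: on the counter below the rail's middle; x from the gap mouths to the rail, away from the robot, y along the rail, z up
- gap_a: the 78 mm piece of the rack's back rail that closes the first gap counted from the rack's +y end: flat aluminium bar 16 mm thick (x -8 to 8), underside at z 15, flat top at z 65. Origin: on the counter below the piece's middle, so on the gap's centre line. x runs along the gap, from its open mouth to the rail and away from the robot; y along the rail; z up
- gap_b: the 78 mm piece of the rack's back rail that closes the second gap counted from the rack's +y end: flat aluminium bar 16 mm thick (x -8 to 8), underside at z 15, flat top at z 65. Origin: on the counter below the piece's middle, so on the gap's centre line. x runs along the gap, from its open mouth to the rail and away from the robot; y along the rail; z up
- gap_c: the 78 mm piece of the rack's back rail that closes the third gap counted from the rack's +y end: flat aluminium bar 16 mm thick (x -8 to 8), underside at z 15, flat top at z 65. Origin: on the counter below the piece's middle, so on the gap's centre line. x runs along the gap, from its open mouth to the rail and away from the robot; y along the rail; z up
- gap_d: the 78 mm piece of the rack's back rail that closes the fourth gap counted from the rack's +y end: flat aluminium bar 16 mm thick (x -8 to 8), underside at z 15, flat top at z 65. Origin: on the counter below the piece's middle, so on the gap's centre line. x runs along the gap, from its open mouth to the rail and away from the robot; y along the rail; z up
- tall_post: fixed round aluminium post 22 mm across with a 26 mm ball on top, 101 mm tall, standing just off one end of the rack (172 mm from the rack's middle), at its +y end or its -y end. Counting starts here: the gap beside it is the first. Origin: centre of its foot
- short_post: fixed round aluminium post 22 mm across, 42 mm tall, just off the other end of the rack. Origin: centre of its foot
- pot: loose white plastic pot with a ribbed grey screw-top lid, upright cylinder 58 mm across and 69 mm tall overall, about 0.15 to 0.31 kg, standing on the counter in front of the rack; slides when pushed low. Home, it touches the rail, its centre 37 mm in front of the rail's centre line. Origin: centre of its underside, z up
- jar: small closed amber glass jar, 52 mm across, 58 mm tall, standing in the gap at the rack's +y end; to be left alone. Origin: centre of its underside
- jug: loose glass measuring jug, 104 mm across the rim, 125 mm tall, its handle reaching 88 mm from its axis; standing to the -y side of the work; to be left alone. Origin: centre of its underside
- blender: fixed steel blender base, 176 mm across at the foot, 185 mm tall, standing to the +y side of the work. Origin: centre of its underside
Things that resemble listed ones, but are neither listed nor needed, are in the scene too. What is shaped like the pot but yellow is not meant.

How it is judged:
By the outcome, as a careful person would: the job done as asked, in the order asked, and still so for the second after the job is handed in, with the robot touching nothing.
It also fails if it takes over 61 s, if anything falls off the work surface, if the arm or the gripper's body presses on something with over 40 N, if the wrist force passes 120 N, or if a joint passes its speed limit or range.

## Working session

There is one attempt and no reset: what is moved stays moved. The work goes in short steps, Python scripts to look and compute and a tool call to move; the robot and the scene stay as the last step left them, time stands still between calls to the robot, and variables do not carry over. Pictures are saved under pics/ and viewed, and the job is handed in when it is done.

Besides the shell and the picture viewer there is one more tool, called after "Call:" as name(argument=value, ...), one argument or row to a line, values as JSON. drive_tool: Moves the arm, as the interface text tells. Its arguments: {"type":"object","properties":{"series":{"type":"array","items":{"type":"array","items":{"type":"number"}}},"gripper":{"type":"number"},"force":{"type":"number"}},"required":["series"]}

```bash
mkdir -p pics; ls; python3 - <<'E'
from rig import r, vision
import cv2
print(r.state())
for n in("scene","top"):
    c=vision.capture(n); cv2.imwrite(f"pics/{n}0.png",c["pixels"][:,:,::-1]); print(n,c["camera_matrix"].tolist(),c["world_to_cam"].round(4).tolist())
E
```

```text
pics
{'clock': 0.0, 'joints': array([-1.30850974e+00,  5.28540436e-01,  1.43389240e+00,  1.75345977e-05,
        1.18138769e+00, -1.78491423e-01]), 'dq': array([-0.00020563, -0.00178599, -0.00033811, -0.0003137 , -0.00074124,
       -0.00040233]), 'effort': array([-3.82456419e-04, -4.42351985e+01, -1.78028226e+01, -1.35532564e-04,
        8.36666557e-03,  3.28148900e-06]), 'tcp_pos': array([ 0.26654179, -0.56470572,  0.30289095]), 'ee_rot': array([-3.06343488e+00, -6.86284186e-01,  1.21045990e-04]), 'wrist_force': array([ 0.2785093 , -0.22491948, -0.92130985]), 'torque': array([ 0.03713404,  0.00444096, -0.00914484]), 'grip_width': 1.0011980273589374}
scene [[490.77131440609276, 0.0, 317.62506324847016], [0.0, 490.77131440609276, 197.3429507147231], [0.0, 0.0, 1.0]] [[-0.1467, 0.9892, -0.0007, 0.0636], [0.7359, 0.1087, -0.6683, -0.3706], [-0.661, -0.0986, -0.7439, 1.5891], [0.0, 0.0, 0.0, 1.0]]
top [[482.84645316892284, 0.0, 320.64477184505654], [0.0, 482.84645316892284, 195.6199497789361], [0.0, 0.0, 1.0]] [[-0.0096, -1.0, 0.0016, 0.0172], [-0.9886, 0.0092, -0.1503, 0.519], [0.1503, -0.003, -0.9886, 1.1029], [0.0, 0.0, 0.0, 1.0]]
```

View pics/scene0.png

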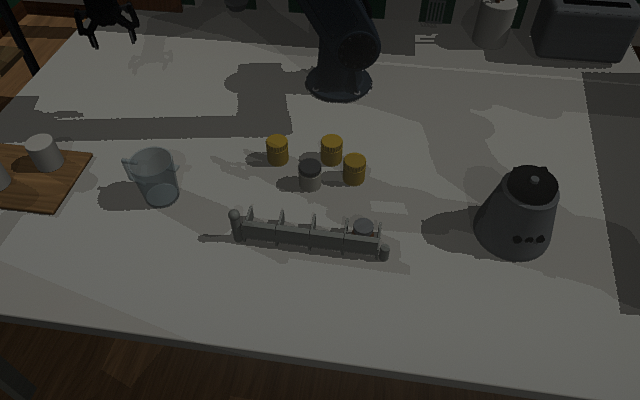

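View pics/top0.png

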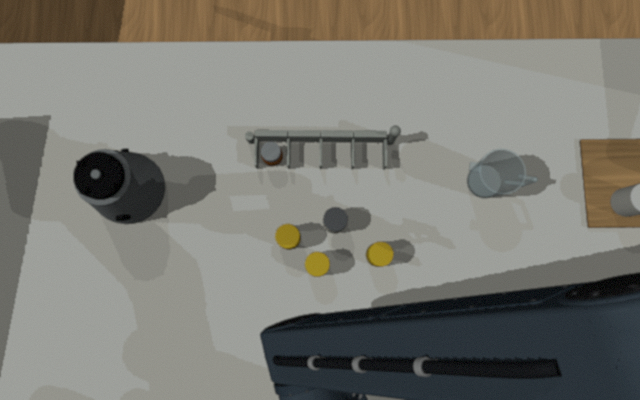

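```bash
python3 - <<'E'
import cv2
a=cv2.imread("pics/scene0.png")[120:275,190:410]; b=cv2.imread("pics/top0.png")[110:290,220:440]
cv2.imwrite("pics/c1.png",cv2.convertScaleAbs(cv2.resize(a,None,fx=3.6,fy=3.6,interpolation=2),alpha=1.6))
cv2.imwrite("pics/c2.png",cv2.convertScaleAbs(cv2.resize(b,None,fx=3.3,fy=3.3,interpolation=2),alpha=1.5))
E
```

```text
(no output)
```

View pics/c1.png

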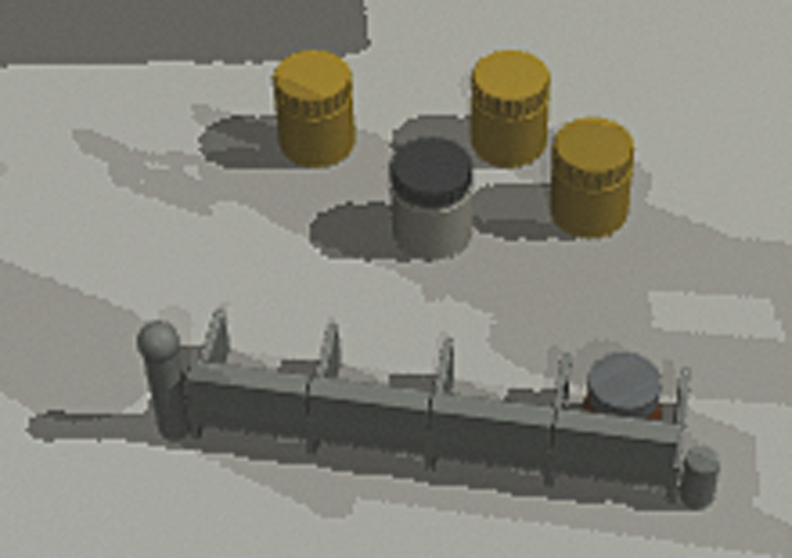

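View pics/c2.png

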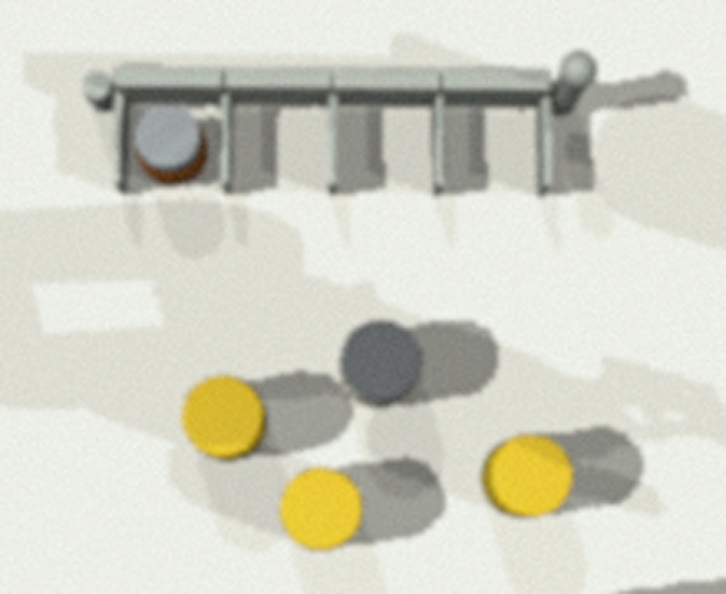

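```bash
cat > h.py <<'E'
import numpy as np, json
from scipy.optimize import least_squares
K={"scene":np.array([[490.7713,0,317.625],[0,490.7713,197.343],[0,0,1]]),"top":np.array([[482.8465,0,320.6448],[0,482.8465,195.62],[0,0,1]])}
T={"scene":np.array([[-0.1467,0.9892,-0.0007,0.0636],[0.7359,0.1087,-0.6683,-0.3706],[-0.661,-0.0986,-0.7439,1.5891]]),"top":np.array([[-0.0096,-1.0,0.0016,0.0172],[-0.9886,0.0092,-0.1503,0.519],[0.1503,-0.003,-0.9886,1.1029]])}
def proj(c,p):
    p=np.atleast_2d(p); q=(p@T[c][:,:3].T+T[c][:,3])@K[c].T; return q[:,:2]/q[:,2:]
def back(c,uv,z):
    R=T[c][:,:3];t=T[c][:,3]; o=-np.linalg.inv(R)@t; d=np.linalg.inv(R)@np.linalg.inv(K[c])@np.array([uv[0],uv[1],1]); return (o+d*(z-o[2])/d[2])[:2]
S=lambda u,v:(190+u/3.6,120+v/3.6)
P=lambda u,v:(220+u/3.3,110+v/3.3)
E
python3 - <<'E'
from h import *
ys=[-.156,-.078,0,.078,.156]
obs=[]
for y,(u,v) in zip(ys[::-1],[(123,188),(227,188),(333,188),(438,188),(544,190)]): obs.append(("top",(-.073,y,.04),P(u,v)))
for y,(u,v) in zip(ys,[(220,312),(331,325),(447,340),(565,357),(685,372)]): obs.append(("scene",(-.073,y,.04),S(u,v)))
for y,(u,v) in zip([-.159,-.078,0,.078,.159],[(187,378),(308,385),(431,400),(555,415),(680,440)]): obs.append(("scene",(.008,y,.065),S(u,v)))
for y,(u,v) in zip([.159,.078,0,-.078,-.159],[(118,67),(223,67),(331,67),(440,69),(549,70)]): obs.append(("top",(.008,y,.065),P(u,v)))
obs.append(("top",(0,-.172,.088),P(577,70)));obs.append(("scene",(0,-.172,.088),S(159,341)))
def res(q):
    c,s=np.cos(q[2]),np.sin(q[2]);o=[]
    for cam,l,uv in obs: o.append((proj(cam,[q[0]+c*l[0]-s*l[1],q[1]+s*l[0]+c*l[1],l[2]])[0]-uv))
    return np.ravel(o)
f=least_squares(res,[.65,0,0],loss="soft_l1");print(f.x);print(f.fun.reshape(-1,2).round(1).tolist())
q=f.x;c,s=np.cos(q[2]),np.sin(q[2])
for n,y in zip("abcd",[.117,.039,-.039,-.117]): print(n,q[0]-s*y,q[1]+c*y)
print("pot",back("top",P(382,362),.069),back("scene",S(432,167),.069))
for u,v,a,b in [(224,413,593,144),(321,509,511,76),(531,473,313,79)]: print("yel",back("top",P(u,v),.069),back("scene",S(a,b),.069))
print("jar",back("top",P(168,137),.058),back("scene",S(624,380),.058))
E
```

```text
[ 0.66177736  0.01342553 -0.01254226]
[[-3.2, -0.5], [-2.0, -0.4], [-1.4, -0.3], [-0.5, -0.1], [0.0, -0.6], [-0.8, -1.4], [-0.0, -1.1], [-0.2, -1.3], [-0.4, -2.1], [-0.7, -2.2], [-3.0, -0.5], [-1.7, 2.0], [-1.7, 2.2], [-1.5, 2.4], [0.3, 0.1], [-3.6, 0.3], [-1.0, 0.5], [-0.7, 0.6], [-0.7, 0.1], [0.6, -0.1], [-0.8, 0.4], [-1.1, -0.1]]
a 0.6632447641691525 0.13041632935355651
b 0.6622664931481164 0.052422464301173054
c 0.6612882221270802 -0.0255714007512104
d 0.6603099511060441 -0.10356526580359385
pot [ 0.45862381 -0.02163693] [ 0.46276804 -0.01498791]
yel [0.4243624  0.08776082] [0.42327016 0.09394741]
yel [0.35821764 0.02147304] [0.36028113 0.02743866]
yel [ 0.38128021 -0.12268797] [ 0.38472999 -0.11569462]
jar [0.6225805  0.12861314] [0.62402705 0.13376836]
```

```bash
cat > ov.py <<'E'
from h import *
import cv2
def draw(cam,img,out,x0,y0,w,h,s,q,pot=None):
    im=cv2.convertScaleAbs(cv2.resize(img[y0:y0+h,x0:x0+w],None,fx=s,fy=s,interpolation=0),alpha=1.6)
    c,si=np.cos(q[2]),np.sin(q[2])
    def L(pts,col):
        w3=np.array([[q[0]+c*a-si*b,q[1]+si*a+c*b,z] for a,b,z in pts]); uv=proj(cam,w3)
        cv2.polylines(im,[np.int32(((uv-[x0,y0]+.5)*s).round())],False,col,1)
    L([(-.008,-.159,.065),(.008,-.159,.065),(.008,.159,.065),(-.008,.159,.065),(-.008,-.159,.065)],(0,0,255))
    for y in[-.156,-.078,0,.078,.156]: L([(-.008,y,.04),(-.073,y,.04),(-.073,y,0)],(255,0,0))
    if pot is not None:
        for z in(0,.069):
            a=np.linspace(0,6.3,40); w3=np.c_[pot[0]+.029*np.cos(a),pot[1]+.029*np.sin(a),0*a+z]; uv=proj(cam,w3)
            cv2.polylines(im,[np.int32(((uv-[x0,y0]+.5)*s).round())],False,(0,255,0),1)
    cv2.imwrite(out,im)
E
python3 - <<'E'
from ov import *
q=[.66178,.01343,-.01254];p=[.4607,-.018]
draw("top",cv2.imread("pics/top0.png"),"pics/o1.png",235,115,180,145,4,q,p)
draw("scene",cv2.imread("pics/scene0.png"),"pics/o2.png",220,130,180,140,4,q,p)
E
```

```text
(no output)
```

View pics/o1.png

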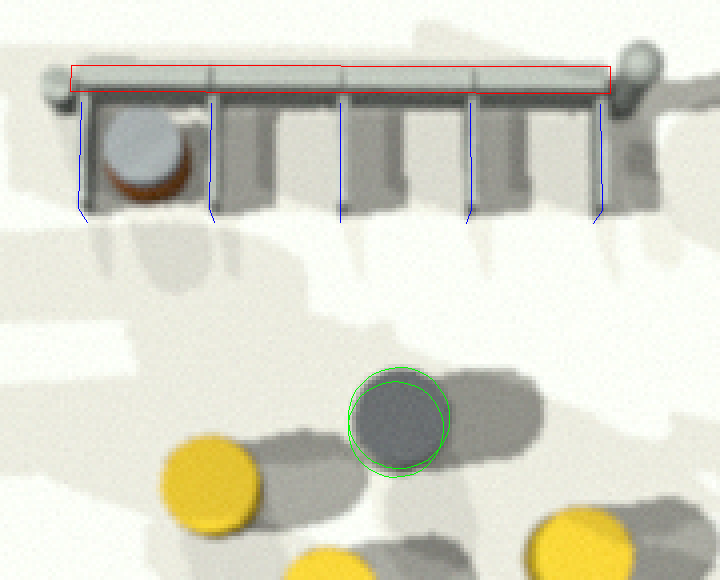

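View pics/o2.png

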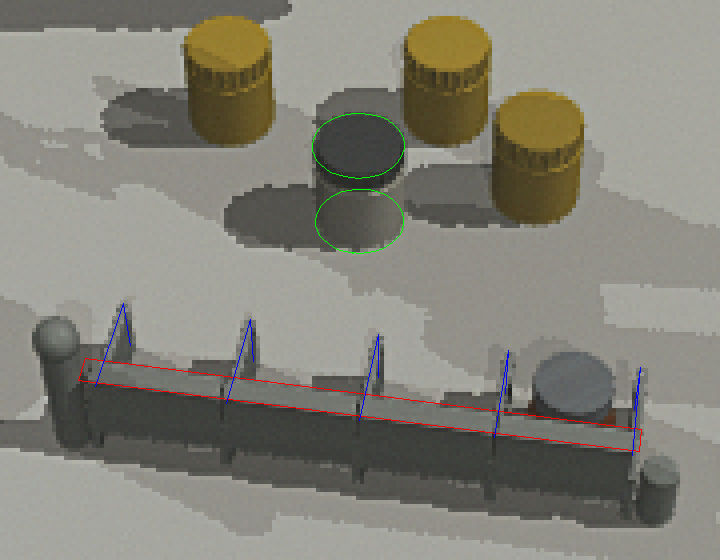

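Candidates:
- **White pot with grey lid:** scene (310,175), top (335,219). It matches the description, and the crop shows white walls with a dark ribbed lid.
- **Yellow look-alikes:** top (288,236), (317,264) and (380,254). Not meant.
- **Amber jar:** top (271,151), in the +y gap.
- **White cup:** on the board at top (630,200). Not meant.

The tall post is at top (395,131), the −y end. So the counting order is gap_d, gap_c, gap_b, and gap_a (with the jar) must not be touched. The third gap is gap_b.

First I turn the tool square and shut the gripper.

Call:
drive_tool(
  series=[
    [0,0,0,0,0,8.4],
    [0,0,0,0,0,8.4],
    [0,0,0,0,0,8.4],
    [0,0,0,0,0,0],
  ],
  gripper=0,
  force=40,
)

```text
clock: 0.5
tcp_pos: [0.2666, -0.5649, 0.3033]
ee_rot: [-3.14, -0.002, 0.0]
wrist_force: [0.2, -0.5, 0.5]
grip_width: 0.332
```

```bash
cat > d.py <<'E'
from rig import r
import numpy as np,sys
from scipy.spatial.transform import Rotation as Ro
def to(x,y,z):
    s=r.state();R=Ro.from_rotvec(s["ee_rot"]).as_matrix()
    d=R.T@(np.array([x,y,z])-s["tcp_pos"])*100
    print("t",round(s["clock"],2),"pos",s["tcp_pos"].round(4),"tool x yaw",np.degrees(np.arctan2(R[1,0],R[0,0])).round(2),"z",R[:,2].round(4),"F",s["wrist_force"].round(2),"g",round(s["grip_width"],3)," need cm",d.round(2))
to(*map(float,sys.argv[1:4]))
E
python3 d.py .661 -.104 .25
```

```text
t 0.5 pos [ 0.2666 -0.5649  0.3033] tool x yaw 0.07 z [-3.0e-04  1.2e-03 -1.0e+00] F [ 0.19 -0.46  0.47] g 0.332  need cm [ 39.5  -46.03   5.38]
```

Call:
drive_tool(
  series=[
    [2.5,-2.9,0,0,0,0],
    [2.5,-2.9,0,0,0,0],
    [2.5,-2.9,0,0,0,0],
    [2.5,-2.9,0,0,0,0],
    [2.5,-2.9,0,0,0,0],
    [2.5,-2.9,0,0,0,0],
    [2.5,-2.9,0,0,0,0],
    [2.5,-2.9,0,0,0,0],
  ],
)

```text
clock: 1.3
tcp_pos: [0.4672, -0.3317, 0.3038]
ee_rot: [-3.141, -0.007, 0.0]
wrist_force: [-0.5, 0.8, -0.0]
grip_width: -0.0
```

Call:
drive_tool(
  series=[
    [2.5,-2.9,0,0,0,0],
    [2.5,-2.9,0,0,0,0],
    [2.5,-2.9,0,0,0,0],
    [2.5,-2.9,0,0,0,0],
    [2.5,-2.9,1.5,0,0,0],
    [2.5,-2.9,2,0,0,0],
    [2.5,-2.9,2,0,0,0],
    [2,-2.5,2,0,0,0],
  ],
)

```text
clock: 2.1
tcp_pos: [0.6624, -0.1031, 0.228]
ee_rot: [-3.141, -0.009, -0.0]
wrist_force: [-0.5, -0.1, -0.1]
grip_width: 0.002
```

Call:
drive_tool(
  series=[
    [0,0,2,0,0,0],
    [0,0,2,0,0,0],
    [0,0,0,0,0,0],
  ],
)

```text
clock: 2.4
tcp_pos: [0.6593, -0.1037, 0.1853]
ee_rot: [-3.139, -0.007, 0.011]
wrist_force: [-1.0, -0.2, 0.4]
grip_width: 0.001
```

```bash
python3 d.py .661 -.104 .138; python3 - <<'E'
from rig import vision
import cv2
from ov import *
q=[.66178,.01343,-.01254]
for n,a in(("scene",(200,130,190,145,4)),("top",(235,105,190,145,4))):
    c=vision.capture(n); cv2.imwrite(f"pics/{n}1.png",c["pixels"][:,:,::-1])
    draw(n,cv2.imread(f"pics/{n}1.png"),f"pics/{n}1o.png",*a,q)
E
```

```text
t 2.4 pos [ 0.6593 -0.1037  0.1853] tool x yaw 0.26 z [-0.0073  0.0024 -1.    ] F [-1.04 -0.24  0.43] g 0.001  need cm [0.2  0.04 4.73]
```

View pics/scene1o.png

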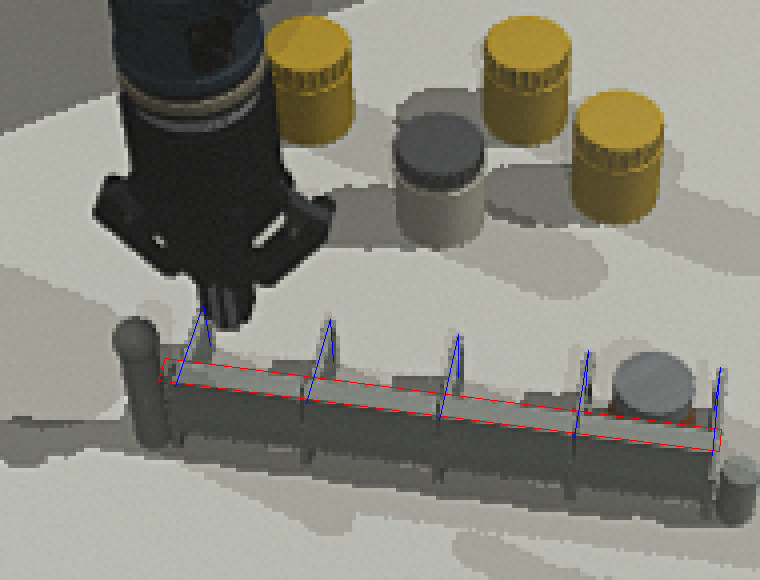

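Call:
drive_tool(
  series=[
    [0.1,0,1.5,0,0,0],
    [0.1,0,1.5,0,0,0],
    [0,0,0.8,0,0,0],
    [0,0,0,0,0,0],
  ],
)

```text
clock: 2.9
tcp_pos: [0.6621, -0.1047, 0.1489]
ee_rot: [-3.14, -0.001, 0.006]
wrist_force: [0.7, -0.1, -0.6]
grip_width: -0.0
```

```bash
python3 d.py .661 -.104 .138; python3 - <<'E'
from rig import vision
import cv2
from ov import *
q=[.66178,.01343,-.01254]
for n,a in(("scene",(210,170,110,90,7)),("top",(330,95,100,80,7))):
    c=vision.capture(n); cv2.imwrite(f"pics/{n}2.png",c["pixels"][:,:,::-1])
    draw(n,cv2.imread(f"pics/{n}2.png"),f"pics/{n}2o.png",*a,q)
print(proj("scene",[.661,-.104,.074]))
E
```

```text
t 2.9 pos [ 0.6621 -0.1047  0.1489] tool x yaw 0.05 z [-0.0037  0.0012 -1.    ] F [ 0.72 -0.06 -0.59] g -0.0  need cm [-0.11 -0.07  1.09]
[[257.22070051 221.74934654]]
```

View pics/scene2o.png

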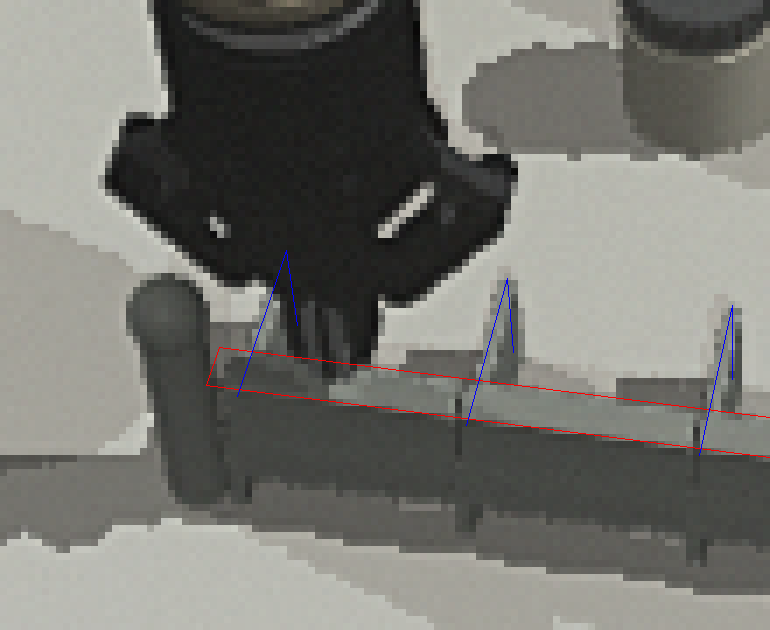

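View pics/top2o.png

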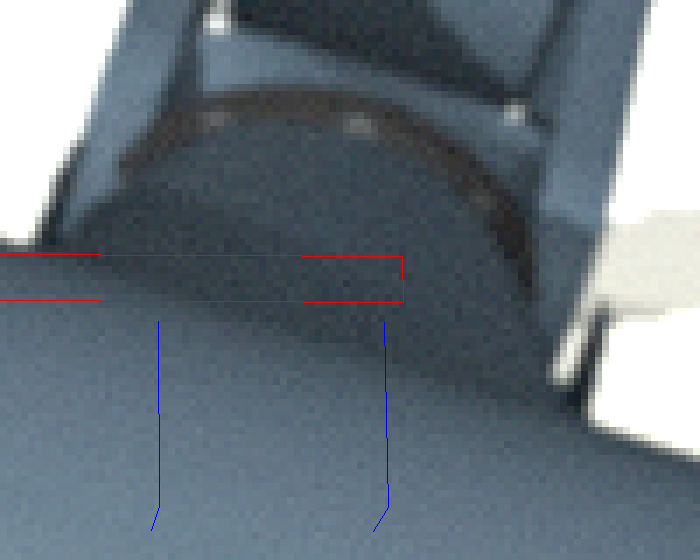

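Scene view: the fingertip at crop (340,382) is over the first gap's rail piece, just above its top face. Touching down gently.

Call:
drive_tool(
  series=[
    [0,0,0.4,0,0,0],
    [0,0,0.4,0,0,0],
    [0,0,0.1,0,0,0],
    [0,0,0.1,0,0,0],
    [0,0,0,0,0,0],
  ],
)

```text
clock: 3.5
tcp_pos: [0.6632, -0.1048, 0.1409]
ee_rot: [-3.142, -0.002, 0.0]
wrist_force: [0.5, -0.3, -0.5]
grip_width: 0.001
```

Call:
drive_tool(
  series=[
    [0,0,0.1,0,0,0],
    [0,0,0.1,0,0,0],
    [0,0,0.1,0,0,0],
    [0,0,0,0,0,0],
  ],
)

```text
clock: 3.9
tcp_pos: [0.6632, -0.1048, 0.1379]
ee_rot: [-3.142, -0.001, -0.0]
wrist_force: [0.1, 0.1, -0.3]
grip_width: 0.002
```

Call:
drive_tool(
  series=[
    [0,0,0.1,0,0,0],
    [0,0,0.1,0,0,0],
    [0,0,0,0,0,0],
  ],
)

```text
clock: 4.2
tcp_pos: [0.6633, -0.1049, 0.1377]
ee_rot: [3.141, 0.002, 0.001]
wrist_force: [-2.9, 0.7, 8.1]
grip_width: 0.0
```

Contact: 8 N at TCP z 0.1377. Next is the second gap.

Call:
drive_tool(
  series=[
    [0,0,-1.5,0,0,0],
    [0,0,-1.5,0,0,0],
    [0,-2.6,0,0,0,0],
    [0,-2.6,0,0,0,0],
    [0,-2.6,0,0,0,0],
    [0,0,1.2,0,0,0],
    [0,0,1.2,0,0,0],
    [0,0,0,0,0,0],
  ],
)

```text
clock: 5.0
tcp_pos: [0.6621, -0.0275, 0.1399]
ee_rot: [-3.141, -0.001, 0.006]
wrist_force: [-0.0, -0.6, 0.1]
grip_width: -0.002
```

Call:
drive_tool(
  series=[
    [0,0,0.2,0,0,0],
    [0,0,0.2,0,0,0],
    [0,0,0.1,0,0,0],
    [0,0,0.1,0,0,0],
    [0,0,0,0,0,0],
  ],
)

```text
clock: 5.5
tcp_pos: [0.6634, -0.0279, 0.1377]
ee_rot: [3.14, 0.001, 0.002]
wrist_force: [-2.2, -1.4, 7.2]
grip_width: -0.002
```

Second gap touched at 7 N. Now the third.

Call:
drive_tool(
  series=[
    [0,0,-1.5,0,0,0],
    [0,0,-1.5,0,0,0],
    [0,-2.6,0,0,0,0],
    [0,-2.6,0,0,0,0],
    [0,-2.6,0,0,0,0],
    [0,0,1.2,0,0,0],
    [0,0,1.2,0,0,0],
    [0,0,0,0,0,0],
  ],
)

```text
clock: 6.3
tcp_pos: [0.6619, 0.0504, 0.14]
ee_rot: [3.142, 0.001, -0.006]
wrist_force: [-0.1, 0.1, -0.6]
grip_width: 0.001
```

Call:
drive_tool(
  series=[
    [0,0,0.2,0,0,0],
    [0,0,0.2,0,0,0],
    [0,0,0.1,0,0,0],
    [0,0,0.1,0,0,0],
    [0,0,0,0,0,0],
  ],
)

```text
clock: 6.8
tcp_pos: [0.6634, 0.0502, 0.1377]
ee_rot: [3.141, 0.001, 0.002]
wrist_force: [-1.8, -1.9, 6.5]
grip_width: 0.003
```

```bash
python3 - <<'E'
from rig import vision
import cv2
from ov import *
q=[.66178,.01343,-.01254]
n="scene"
c=vision.capture(n); cv2.imwrite(f"pics/{n}3.png",c["pixels"][:,:,::-1])
draw(n,cv2.imread(f"pics/{n}3.png"),f"pics/{n}3o.png",225,125,185,140,4,q)
E
```

```text
(no output)
```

View pics/scene3o.png

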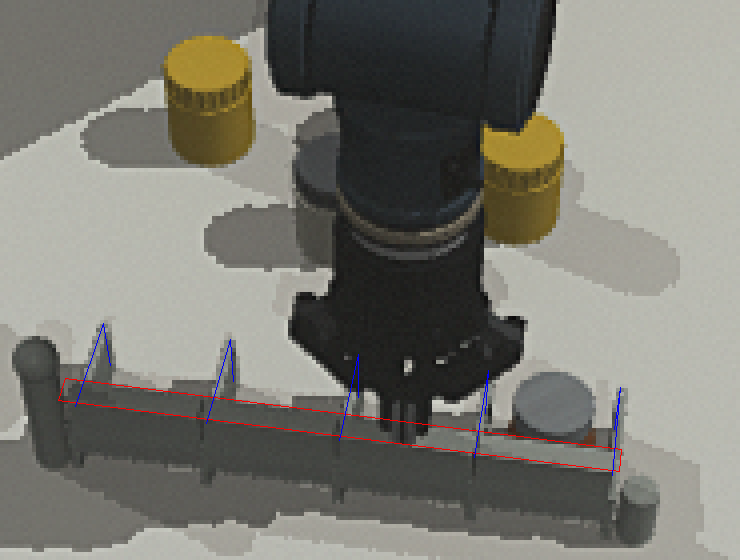

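```bash
python3 - <<'E'
from h import *
print((proj("scene",[[.674,.0502,.065]])-[225,125]+.5)*4)
print((proj("scene",[[.673,-.1047,.076]])-[210,170]+.5)*7)
E
```

```text
[[398.31334862 448.76310874]]
[[322.76557629 390.4092309 ]]
```

Call:
drive_tool(
  series=[
    [0,0,-3,0,0,0],
    [0,0,-4,0,0,0],
    [-3,0,-1,0,0,0],
    [-4,1.5,0,0,0,0],
    [-4,2,0,0,0,0],
    [-4,2,0,0,0,0],
    [-4,2,0,0,0,0],
    [-4,2,0,0,0,0],
  ],
  gripper=30,
)

```text
clock: 7.65
tcp_pos: [0.4319, -0.0448, 0.2164]
ee_rot: [3.141, 0.002, 0.002]
wrist_force: [-0.3, -1.2, 0.6]
grip_width: 0.296
```

Call:
drive_tool(
  series=[
    [-1,0.8,0,0,0,-8],
    [0,0,0,0,0,-8],
    [0,0,0,0,0,-8],
    [0,0,0,0,0,-8],
    [0,0,0,0,0,-7.7],
    [0,0,0,0,0,0],
  ],
)

```text
clock: 8.25
tcp_pos: [0.4234, -0.0525, 0.2162]
ee_rot: [2.954, 1.067, 0.001]
wrist_force: [-0.1, -0.1, -0.1]
grip_width: 0.299
```

```bash
python3 d.py .412 -.061 .088; python3 - <<'E'
from rig import vision
import cv2
from ov import *
for n in("scene","top"):
    c=vision.capture(n); cv2.imwrite(f"pics/{n}4.png",c["pixels"][:,:,::-1])
draw("scene",cv2.imread("pics/scene4.png"),"pics/scene4o.png",210,100,190,145,4,[.66178,.01343,-.01254],[.462,-.019])
E
```

```text
t 8.25 pos [ 0.4234 -0.0525  0.2162] tool x yaw 39.71 z [ 1.e-03 -4.e-04 -1.e+00] F [-0.09 -0.11 -0.13] g 0.299  need cm [-1.43 -0.08 12.82]
```

View pics/scene4o.png

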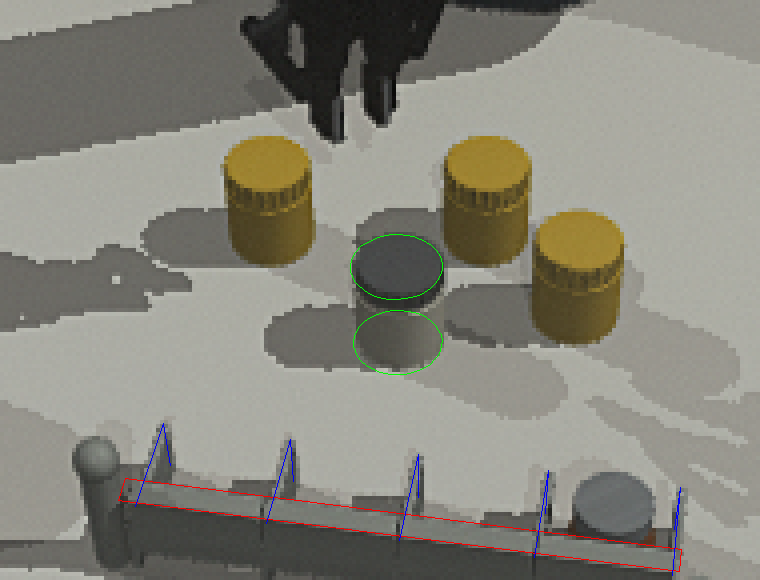

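Scene view: the white pot is at crop (398,268). The fingers, now 25 mm apart, are behind it on the diagonal push line, clear of the yellow pots at (268,165) and (487,165). Descending.

Call:
drive_tool(
  series=[
    [-1.4,0,2,0,0,0],
    [0,0,3,0,0,0],
    [0,0,3,0,0,0],
    [0,0,2.5,0,0,0],
    [0,0,1.5,0,0,0],
    [0,0,0.7,0,0,0],
    [0,0,0,0,0,0],
  ],
)

```text
clock: 9.05
tcp_pos: [0.4124, -0.0611, 0.0883]
ee_rot: [-2.954, -1.066, 0.002]
wrist_force: [-0.0, 0.3, -0.7]
grip_width: 0.299
```

```bash
python3 d.py .412 -.061 .088; python3 - <<'E'
from rig import vision
import cv2
from ov import *
for n in("scene","top"):
    c=vision.capture(n); cv2.imwrite(f"pics/{n}5.png",c["pixels"][:,:,::-1])
draw("scene",cv2.imread("pics/scene5.png"),"pics/scene5o.png",210,100,190,145,4,[.66178,.01343,-.01254],[.462,-.019])
E
```

```text
t 9.05 pos [ 0.4124 -0.0611  0.0883] tool x yaw 39.68 z [-1.2e-03  5.0e-04 -1.0e+00] F [-0.04  0.31 -0.73] g 0.299  need cm [-0.02 -0.03  0.03]
```

View pics/scene5o.png

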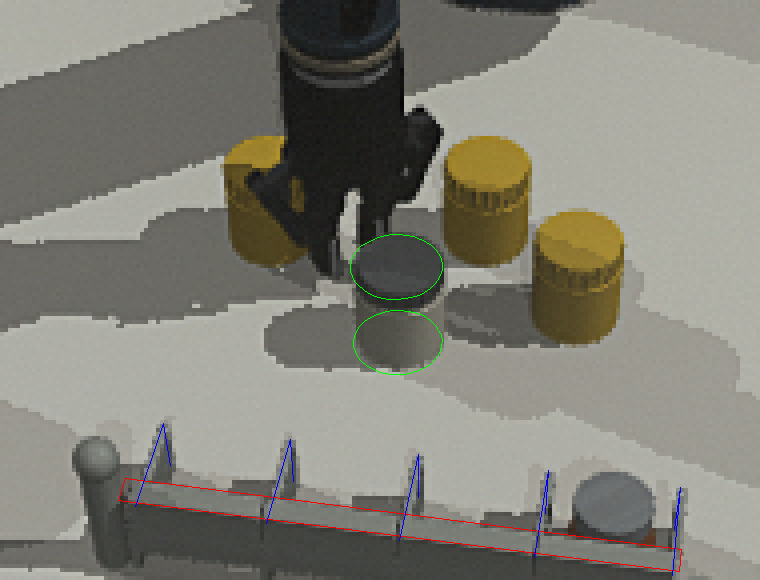

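Call:
drive_tool(
  series=[
    [1.2,0,0,0,0,0],
    [0.8,0,0,0,0,0],
    [0.5,0,0,0,0,0],
    [0.5,0,0,0,0,0],
    [0.5,0,0,0,0,0],
    [0.7,0,0,0,0,0],
    [0.7,0,0,0,0,0],
    [0.7,0,0,0,0,0],
  ],
)

```text
clock: 9.95
tcp_pos: [0.4557, -0.0249, 0.0889]
ee_rot: [-2.954, -1.068, 0.0]
wrist_force: [-2.9, -3.1, 2.3]
grip_width: 0.301
```

Call:
drive_tool(
  series=[
    [0.7,0,0,0,0,0],
    [0.7,0,0,0,0,0],
    [0.7,0,0,0,0,0],
    [0.7,0,0,0,0,0],
    [0.7,0,0,0,0,0],
    [0.5,0,0,0,0,0],
    [0.3,0,0,0,0,0],
    [0,0,0,0,0,0],
  ],
)

```text
clock: 10.75
tcp_pos: [0.4892, 0.0026, 0.0888]
ee_rot: [2.954, 1.068, 0.002]
wrist_force: [0.2, 0.8, 0.2]
grip_width: 0.3
```

```bash
python3 d.py .512 .024 .088; python3 - <<'E'
from rig import vision
import cv2
from ov import *
for n in("scene","top"):
    c=vision.capture(n); cv2.imwrite(f"pics/{n}6.png",c["pixels"][:,:,::-1])
draw("scene",cv2.imread("pics/scene6.png"),"pics/scene6o.png",210,100,190,145,4,[.66178,.01343,-.01254])
draw("top",cv2.imread("pics/top6.png"),"pics/top6o.png",230,115,190,145,4,[.66178,.01343,-.01254])
E
```

```text
t 10.75 pos [0.4892 0.0026 0.0888] tool x yaw 39.76 z [ 0.0013  0.     -1.    ] F [0.2  0.83 0.21] g 0.3  need cm [ 3.12 -0.19  0.09]
```

View pics/scene6o.png

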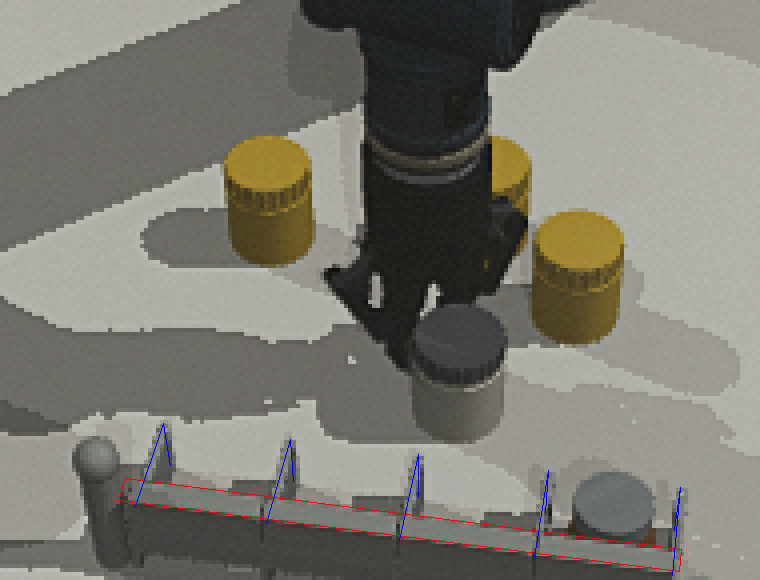

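View pics/top6o.png

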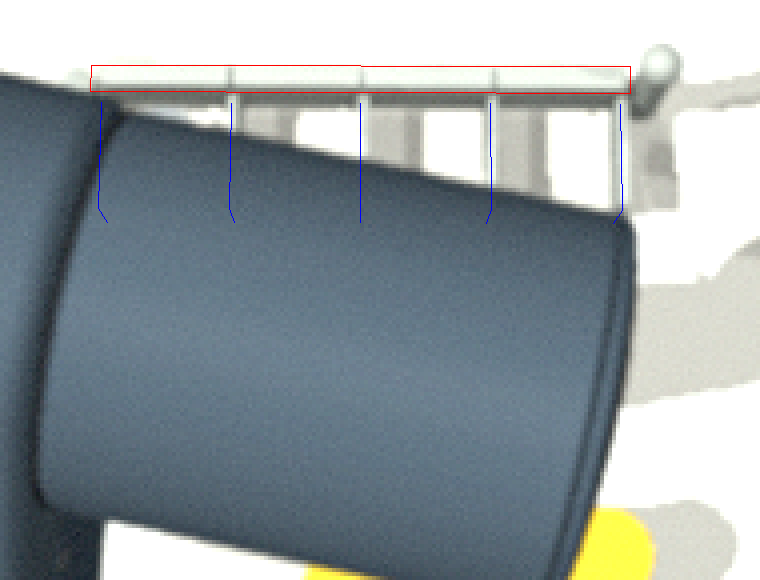

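```bash
python3 - <<'E'
from h import *
print(back("scene",(210+459/4-.5,100+341/4-.5),.069), back("scene",(210+398/4-.5,100+268/4-.5),.069))
E
```

```text
[0.52042719 0.0291862 ] [ 0.46352791 -0.01741108]
```

Call:
drive_tool(
  series=[
    [0.6,0,0,0,0,0],
    [0.7,0,0,0,0,0],
    [0.7,0,0,0,0,0],
    [0.7,0,0,0,0,0],
    [0.5,0,0,0,0,0],
    [0.3,0,0,0,0,0],
    [0.2,0,0,0,0,0],
    [0,0,0,0,0,0],
  ],
)

```text
clock: 11.65
tcp_pos: [0.5173, 0.0262, 0.0889]
ee_rot: [2.954, 1.068, 0.001]
wrist_force: [0.1, 0.3, 0.2]
grip_width: 0.3
```

```bash
python3 d.py .512 .024 .088; python3 - <<'E'
from rig import vision
import cv2
from ov import *
for n in("scene",):
    c=vision.capture(n); cv2.imwrite(f"pics/{n}7.png",c["pixels"][:,:,::-1])
draw("scene",cv2.imread("pics/scene7.png"),"pics/scene7o.png",260,150,120,95,6,[.66178,.01343,-.01254])
E
```

```text
t 11.65 pos [0.5173 0.0262 0.0889] tool x yaw 39.76 z [ 7.e-04  0.e+00 -1.e+00] F [0.11 0.35 0.17] g 0.3  need cm [-0.55 -0.17  0.09]
```

View pics/scene7o.png

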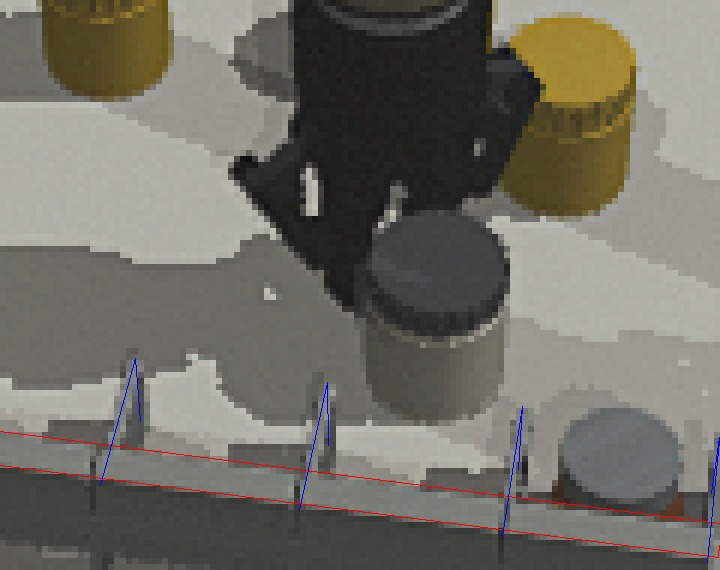

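Call:
drive_tool(
  series=[
    [-1,0,0,0,0,0],
    [-1.5,0,0,0,0,0],
    [-1.5,0,0,0,0,0],
    [0,0,0,0,0,8],
    [0,0,0,0,0,8],
    [0,0,0,0,0,8],
    [0,0,0,0,0,8],
    [0,0,0,0,0,8.4],
  ],
)

```text
clock: 12.5
tcp_pos: [0.4849, -0.0005, 0.0889]
ee_rot: [-3.141, 0.029, 0.002]
wrist_force: [0.7, -0.6, 0.4]
grip_width: 0.303
```

```bash
python3 d.py .488 .0505 .088; python3 - <<'E'
from h import *
print(back("scene",(260+438/6-.5,150+262/6-.5),.069))
E
```

```text
t 12.5 pos [ 0.4849 -0.0005  0.0889] tool x yaw -1.06 z [-1.2e-03  3.0e-04 -1.0e+00] F [ 0.7  -0.63  0.4 ] g 0.303  need cm [ 0.22 -5.11  0.09]
[0.5449517  0.05249388]
```

Call:
drive_tool(
  series=[
    [0,-1.5,0,0,0,0],
    [0,-2,0,0,0,0],
    [0,-1.6,0,0,0,0],
    [0,0,0,0,0,0],
    [0.8,0,0,0,0,0],
    [0.6,0,0,0,0,0],
    [0.3,0,0,0,0,0],
    [0,0,0,0,0,0],
  ],
)

```text
clock: 13.3
tcp_pos: [0.5048, 0.0504, 0.089]
ee_rot: [3.141, -0.019, 0.002]
wrist_force: [0.3, -0.1, 0.1]
grip_width: 0.306
```

```bash
python3 d.py .588 .0505 .088; python3 - <<'E'
from rig import vision
import cv2
from ov import *
for n in("scene",):
    c=vision.capture(n); cv2.imwrite(f"pics/{n}8.png",c["pixels"][:,:,::-1])
draw("scene",cv2.imread("pics/scene8.png"),"pics/scene8o.png",260,150,120,95,6,[.66178,.01343,-.01254])
E
```

```text
t 13.3 pos [0.5048 0.0504 0.089 ] tool x yaw -0.7 z [ 1.4e-03 -2.0e-04 -1.0e+00] F [ 0.3  -0.12  0.11] g 0.306  need cm [ 8.31 -0.11  0.11]
```

View pics/scene8o.png

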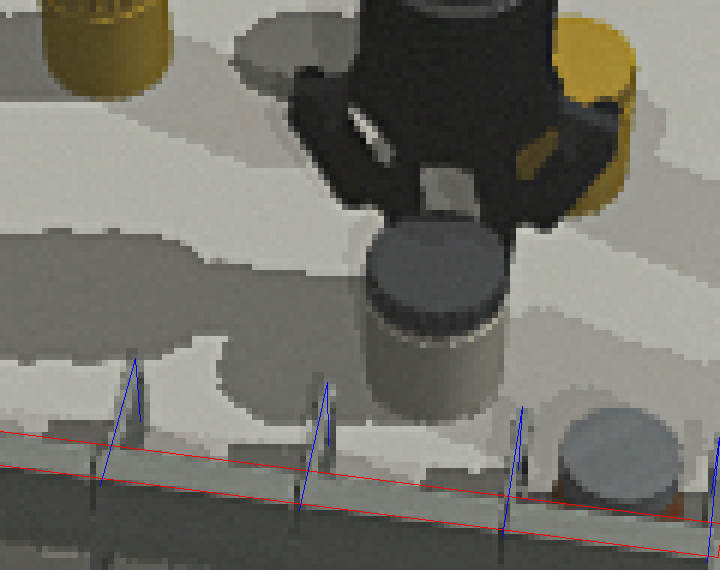

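Call:
drive_tool(
  series=[
    [0.4,0,0,0,0,0],
    [0.5,0,0,0,0,0],
    [0.5,0,0,0,0,0],
    [0.6,0,0,0,0,0],
    [0.6,0,0,0,0,0],
    [0.5,0,0,0,0,0],
    [0.3,0,0,0,0,0],
    [0,0,0,0,0,0],
  ],
)

```text
clock: 14.15
tcp_pos: [0.5388, 0.0508, 0.089]
ee_rot: [3.141, -0.018, 0.003]
wrist_force: [0.5, 0.8, -0.4]
grip_width: 0.302
```

```bash
python3 d.py .588 .0505 .088; python3 - <<'E'
from rig import vision
import cv2
from ov import *
for n in("scene",):
    c=vision.capture(n); cv2.imwrite(f"pics/{n}9.png",c["pixels"][:,:,::-1])
draw("scene",cv2.imread("pics/scene9.png"),"pics/scene9o.png",260,150,120,95,6,[.66178,.01343,-.01254])
E
```

```text
t 14.15 pos [0.5388 0.0508 0.089 ] tool x yaw -0.64 z [ 1.8e-03 -2.0e-04 -1.0e+00] F [ 0.46  0.78 -0.42] g 0.302  need cm [ 4.92 -0.03  0.1 ]
```

View pics/scene9o.png

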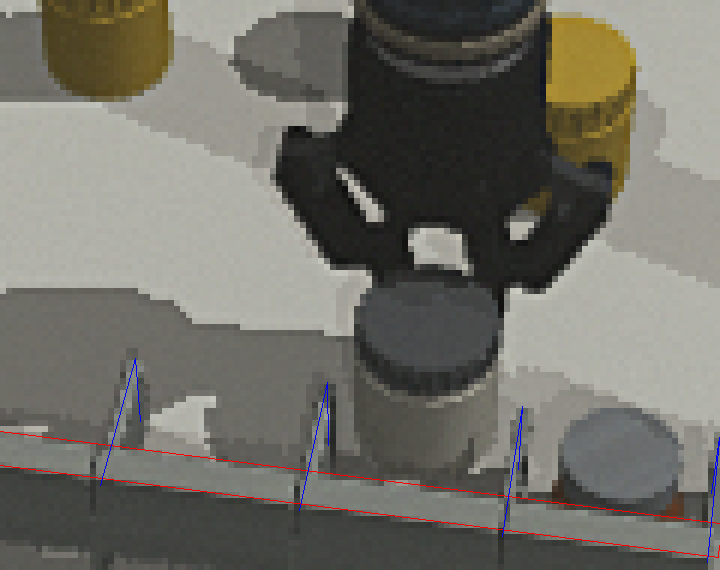

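Call:
drive_tool(
  series=[
    [0.4,0,0,0,0,0],
    [0.6,0,0,0,0,0],
    [0.6,0,0,0,0,0],
    [0.6,0,0,0,0,0],
    [0.6,0,0,0,0,0],
    [0.6,0,0,0,0,0],
    [0.3,0,0,0,0,0],
    [0,0,0,0,0,0],
  ],
)

```text
clock: 15.0
tcp_pos: [0.5759, 0.0503, 0.089]
ee_rot: [3.141, -0.018, 0.003]
wrist_force: [0.4, -0.1, 0.2]
grip_width: 0.3
```

Call:
drive_tool(
  series=[
    [0.3,0,0,0,0,0],
    [0.3,0,0,0,0,0],
    [0.2,0,0,0,0,0],
    [0.1,0,0,0,0,0],
    [0.1,0,0,0,0,0],
    [0,0,0,0,0,0],
  ],
)

```text
clock: 15.6
tcp_pos: [0.5848, 0.0503, 0.0889]
ee_rot: [-3.142, 0.018, -0.0]
wrist_force: [-2.3, -0.1, 0.4]
grip_width: 0.303
```

```bash
python3 d.py .588 .0505 .088; python3 - <<'E'
from rig import vision
import cv2
from ov import *
for n in("scene",):
    c=vision.capture(n); cv2.imwrite(f"pics/{n}10.png",c["pixels"][:,:,::-1])
draw("scene",cv2.imread("pics/scene10.png"),"pics/scene10o.png",260,150,120,95,6,[.66178,.01343,-.01254])
E
```

```text
t 15.6 pos [0.5848 0.0503 0.0889] tool x yaw -0.64 z [ 0.  0. -1.] F [-2.27 -0.13  0.42] g 0.303  need cm [ 0.31 -0.02  0.09]
```

View pics/scene10o.png

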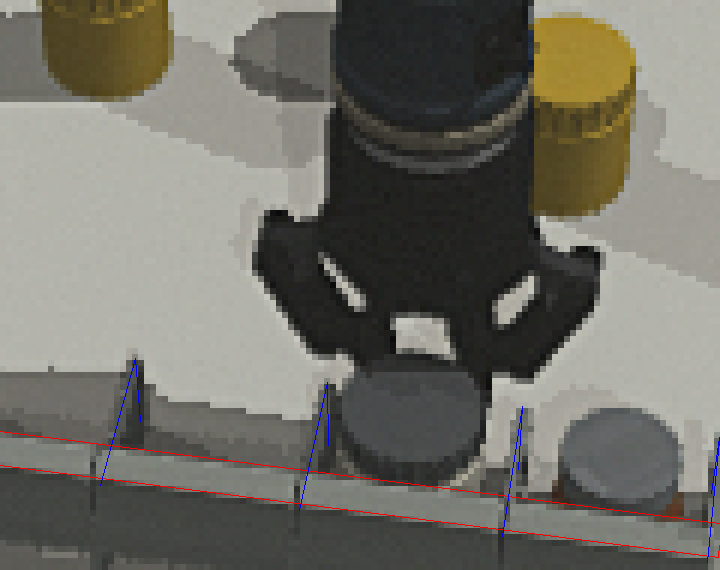

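Call:
drive_tool(
  series=[
    [0.1,0,0,0,0,0],
    [0.1,0,0,0,0,0],
    [0.1,0,0,0,0,0],
    [0,0,0,0,0,0],
  ],
)

```text
clock: 16.05
tcp_pos: [0.5882, 0.0502, 0.0889]
ee_rot: [3.142, -0.018, 0.001]
wrist_force: [-0.6, -0.1, 0.6]
grip_width: 0.301
```

Call:
drive_tool(
  series=[
    [0.1,0,0,0,0,0],
    [0.1,0,0,0,0,0],
    [0.1,0,0,0,0,0],
    [0,0,0,0,0,0],
  ],
)

```text
clock: 16.45
tcp_pos: [0.5908, 0.0502, 0.0889]
ee_rot: [3.142, -0.018, -0.0]
wrist_force: [-1.9, -0.2, 0.6]
grip_width: 0.298
```

Call:
drive_tool(
  series=[
    [0.1,0,0,0,0,0],
    [0.1,0,0,0,0,0],
    [0,0,0,0,0,0],
  ],
)

```text
clock: 16.75
tcp_pos: [0.5912, 0.0502, 0.0888]
ee_rot: [-3.141, 0.017, 0.007]
wrist_force: [-5.6, -0.5, 3.3]
grip_width: 0.3
```

Call:
drive_tool(
  series=[
    [0.1,0,0,0,0,0],
    [0.1,0,0,0,0,0],
    [0,0,0,0,0,0],
  ],
)

```text
clock: 17.05
tcp_pos: [0.5915, 0.0503, 0.0888]
ee_rot: [-3.141, 0.017, 0.013]
wrist_force: [-8.7, -0.8, 5.4]
grip_width: 0.301
```

```bash
python3 d.py .588 .0505 .088; python3 - <<'E'
from rig import vision
import cv2
from ov import *
for n in("scene",):
    c=vision.capture(n); cv2.imwrite(f"pics/{n}11.png",c["pixels"][:,:,::-1])
draw("scene",cv2.imread("pics/scene11.png"),"pics/scene11o.png",260,150,120,95,6,[.66178,.01343,-.01254])
E
```

```text
t 17.05 pos [0.5915 0.0503 0.0888] tool x yaw -0.62 z [-8.4e-03  2.0e-04 -1.0e+00] F [-8.7  -0.78  5.38] g 0.301  need cm [-0.35 -0.02  0.08]
```

View pics/scene11o.png

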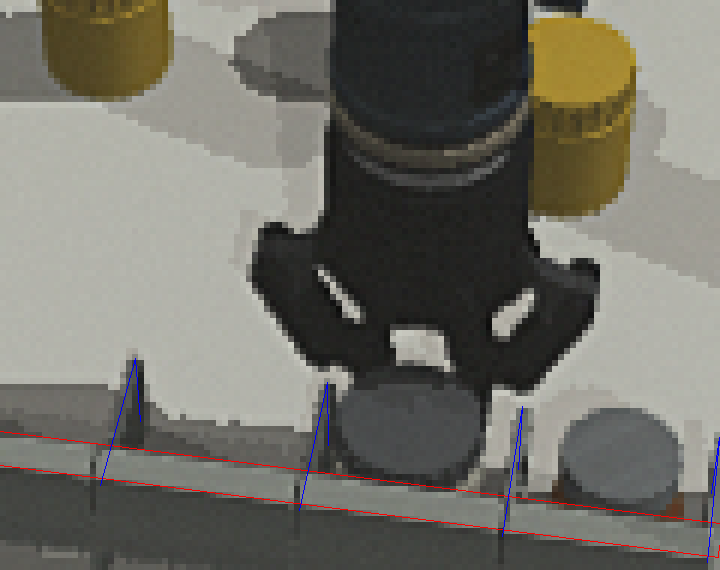

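Call:
drive_tool(
  series=[
    [-0.3,0,0,0,0,0],
    [-0.4,0,0,0,0,0],
    [-1,0,0,0,0,0],
    [-2,0,0,0,0,0],
    [-2,0,0,0,0,0],
    [0,0,-2,0,0,0],
    [0,0,-4,0,0,0],
    [0,0,-4,0,0,0],
  ],
)

```text
clock: 17.9
tcp_pos: [0.5373, 0.0508, 0.1894]
ee_rot: [-3.141, 0.018, 0.001]
wrist_force: [0.6, -0.6, -0.4]
grip_width: 0.296
```

Call:
drive_tool(
  series=[
    [0,0,-4,0,0,0],
    [-1,4,-2,0,0,0],
    [-1,4,0,0,0,0],
    [-1,4,0,0,0,0],
    [-1,4,0,0,0,0],
    [-1,4,0,0,0,0],
    [-1,4,0,0,0,0],
    [-1,4,0,0,0,0],
  ],
)

```text
clock: 18.7
tcp_pos: [0.4641, -0.23, 0.2491]
ee_rot: [3.14, -0.018, 0.003]
wrist_force: [1.4, 0.8, 0.0]
grip_width: 0.301
```

Call:
drive_tool(
  series=[
    [-1,4,0,0,0,0],
    [-1,4,0,0,0,0],
    [-1,4,0,0,0,0],
    [-1,4,0,0,0,0],
    [-1,4,0,0,0,0],
    [0,2,0,0,0,0],
    [0,0,0,0,0,0],
  ],
)

```text
clock: 19.4
tcp_pos: [0.4117, -0.4514, 0.249]
ee_rot: [3.138, -0.023, 0.003]
wrist_force: [-0.4, 0.4, 0.3]
grip_width: 0.298
```

```bash
python3 d.py .588 .0505 .088; python3 - <<'E'
from rig import vision
import cv2
from ov import *
for n in("scene","top"):
    c=vision.capture(n); cv2.imwrite(f"pics/{n}12.png",c["pixels"][:,:,::-1])
q=[.66178,.01343,-.01254]
draw("scene",cv2.imread("pics/scene12.png"),"pics/scene12o.png",210,110,190,145,4,q)
draw("top",cv2.imread("pics/top12.png"),"pics/top12o.png",235,105,180,145,4,q)
E
```

```text
t 19.4 pos [ 0.4117 -0.4514  0.249 ] tool x yaw -0.85 z [ 0.002  -0.0037 -1.    ] F [-0.42  0.39  0.35] g 0.298  need cm [ 16.86 -50.5   15.95]
```

View pics/scene12o.png

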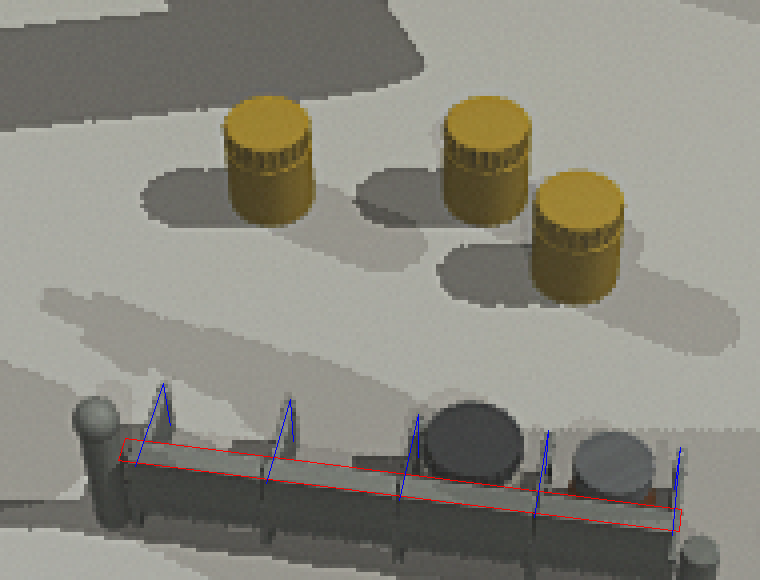

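View pics/top12o.png

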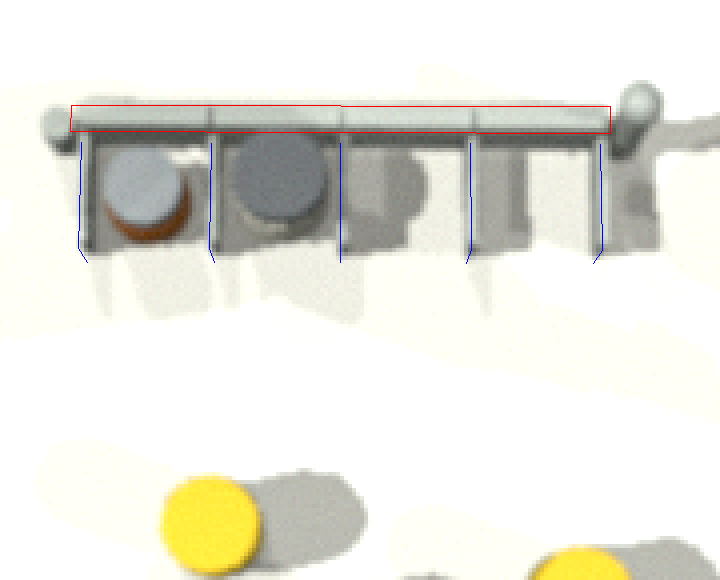

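```bash
python3 - <<'E'
import cv2,numpy as np
a=cv2.imread("pics/scene0.png");b=cv2.imread("pics/scene12.png")
s=np.hstack([a[130:230,100:200],b[130:230,100:200]])
cv2.imwrite("pics/jug.png",cv2.resize(s,None,fx=4,fy=4))
# centre of lid vs rail in top
from h import *
print(back("top",(235+281/4-.5,105+177/4-.5),.069), back("scene",(210+474/4-.5,110+442/4-.5),.069))
E
```

```text
[0.62576152 0.04845519] [0.62853772 0.05284112]
```

View pics/jug.png

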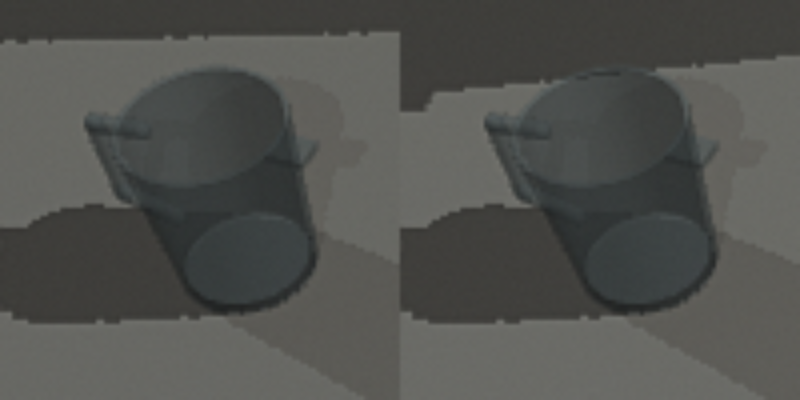

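The jug hasn't moved. The pot stands upright in the third gap at about (0.627, 0.050), against the rail, and the hand is clear. Handing in.

```bash
python3 -c "
from rig import r
print(r.close_job())"
```

```text
the job is handed in; nothing more can be done
None
```

The rail was counted and the white pot with the grey lid is home in the third gap. I handed the job in at about 19.5 s of the 61 s allowed.

- **Counting:** The tall post is at the −y end. With the shut fingertip I touched the rail top at the first, second and third gaps, reading contact forces of about 8, 7 and 6.5 N. I did not touch the rail at the fourth gap, the one with the jar.
- **Pushing:** I pushed the pot low along the counter, first diagonally and then straight into the third gap. It stopped against the rail at about 9 N. That contact put its centre 37 mm in front of a rail line at x ≈ 0.666, against 0.662 from the first camera fit.
- **Last checks:** The final pictures show the pot upright in the third gap against the rail. The jar, jug and yellow pots look unmoved. I did not compare the blender before and after, but the arm never went near it. The hand is well clear, and the wrist force was about zero.
- **Disagreement:** The two cameras differed by about 3–7 mm, mostly in y. I settled it from where the fingertip appeared while touching the rail.

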